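# Load a leaf cassette under the spring clip of an imaging stage

## Robot

A 6-joint arm with a two-finger parallel gripper is mounted at the origin on the work surface. World frame = base frame: x ahead of the robot, y to its left, z up, the work surface at z = 0. Lengths are in m, angles in rad, forces in N, time in s.
With the tool pointing down it reaches from about 0.3 to 0.775 m from the base axis. Payload 14.6 kg.
Tool frame: the origin (TCP) lies at the very end of the fingers, on their centre line; the grasp point (between the pads) lies 19 mm behind it; z points along the fingers, y is the line along which they close (so a half turn about z gives the same grasp; the last joint's range is limited). The gripper opens to 94 mm and grips with 3 to 60 N. Pads are 16 mm wide; open, the fingers measure 119 mm over their backs; the gripper's body (75 mm by 177 mm) begins 78 mm behind the grasp point.
Start: joints at [1.171, 0.3, 1.521, -0, 1.321, -0.067], TCP at [0.18, 0.52, 0.205] pointing down, gripper open.
Joint ranges: [-3.03, 3.03], [-0.79, 2.21], [0.23, 2.52], [-1.04, 4.18], [0, 3.07], [-2.55, 2.55]. Speed limits (rad/s): [2.22, 2.22, 2.57, 3.14, 3.14, 3.14].

## Interface

Orientations are given as a unit quaternion [w, x, y, z].
In Python, from cell import get_obs, camera, job_done gives the robot as it stands.
- The arm moves only by the tool carry_out, never from a script. Its arguments are lists of equal length, an entry for each row: "translation": the shift along the tool's x, y, z in mm, a list of three; "delta_rot": the turn, a rotation vector about the tool's x, y, z in rad, a list of three; "gripper": the gripper's target within -1 to 1 (shut at 1, half-way at 0, fully open at -1). In form: {"translation": [[dx, dy, dz], ...], "delta_rot": [[wx, wy, wz], ...], "gripper": [gripper, ...]}. A call has 1 to 5 rows; each row shifts and turns the commanded pose from where the row before left it, along the tool's axes as they then stand; what a row does not reach is not made up. A row lasts 1/12 s, in which the tool goes at most 41.7 mm and 7.16 degrees, less where a joint would pass 70% of its speed; a pose out of reach is approached as far as the arm can. A call is refused whole if a number of a shift passes 41.7 or a number of a turn 0.125, either way. A call with a gripper value outside its range is refused whole. The fingers move at their own pace and stop on an object; the grip force is fixed at half the most. Time passes only in rows, so rows that do not move let the fingers close. It gives the time, the measured TCP pose, the force, the opening and the grip force at its end, in the units of the state.
- get_obs(): the state, without advancing time (a new reading comes with each control period).
- camera(name): name is "side" or "top" or "wrist"; returns a dict with "pixels" (420x560x3 uint8, red, green, blue), "range_z" (420x560 float32, m along the optical axis (not along the pixel's ray), 0 where there is no reading), "fx", "fy", "cx", "cy" (pixels), "R" (3x3) and "t" (3): a world point X has camera coordinates R X + t. Camera axes: x right, y down, z forward; pixel columns grow to the right and rows downward; lengths in m; the calibration is good to about 2 mm. A picture is of the moment at which its call begins.
- job_done(): hands the job in; it is judged then, once.
The state is a dict: "time_s": time; "q": joint angles; "dq": joint speeds; "effort": joint torques, N m; "eef_pos": TCP position; "tool_rot": TCP orientation; "force": force on the tool from outside, world axes, zero at the start; "moment": the same for the moment, N m; "width": opening from 0.0 (shut) to 1.0 (fully open); "gripper_force": force on a finger pad.
Only numpy, scipy, OpenCV 4.12 (cv2) and the standard library are available. Lean on these libraries where they do the work, as an engineer would, in place of code of your own. Each camera call takes 0.05 s, during which the arm holds its last target. There are 200 camera calls.

## Task

Load the leaf cassette that waits in the channel of the imaging stage: press the thumb bar of the spring clip down with one fingertip and, keeping it down, push the cassette along the channel with the other fingertip, under the raised clip and fully home against the end stop. Then let go, so that the clip comes down on the cassette and holds it. Only press and push: do not lift the cassette, and leave everything else on the bench as it stands.

Things in the scene. Friction and masses are not known exactly. Their poses are not given: they have to be found in the camera images.
- stage: the imaging stage, a fixed aluminium base 145 mm long (x), 133 mm wide (y). Its +x axis is the push direction, +y to the left of that, z up; origin on the table at the middle of the channel's width. The cassette is home with its origin at x = +10 mm. On the -y side (y = -43 to -90 mm) there is only a low foot, 12 mm above the table, and over it the clip's thumb bar
- end_stop (a point): foot of the end stop's face, on the channel floor in the middle (stage x = +34 mm, y = 0). The channel is 76 mm wide and runs from its open near end (x = -100 mm) to this stop, which is 8 mm high. Channel floor: flat, 24 mm above the table. Side rails: +y side 6 mm thick, 8 mm high above the floor; -y side 5 mm thick, 5 mm high
- hinge (a point): middle of the clip's hinge rod, which runs along stage x at y = -48 mm, 26 mm above the table (2 mm above the channel floor), between two lugs at x = -78 and x = +28 mm (10 mm wide in y, tops 31 mm above the table)
- clip (a joint): turn of the spring clip about its rod, rad: 0 shut (start), grows as the thumb bar is pressed and the nose rises; stop at 0.75. A spring shuts it: about 3 N on the bar's middle begin to open it, 7 N hold it at 0.6. At 0.6 the bar is level, its top 3 mm above the channel floor; at 0.5 its middle is 5.5 mm above it. Resting on the loaded cassette it reads about 0.38
- thumb_bar (a point): middle of the upper face of the clip's thumb bar: a ribbed steel strip 100 mm long (stage x -75 to +25 mm), 32 mm wide, on the -y side, sloping up and outward at 0.6 rad when shut. The point is 24 mm from the hinge rod, at stage x = -25 mm, y = -67 mm and 16.5 mm above the channel floor when shut, y = -72 mm when the bar is level; the outer edge is 34 mm from the rod
- nose (a point): middle of the underside of the lip of the clip's nose, a bent steel tongue from the rod over the -y rail into the channel, to y = -24 mm, from x = -3 to +25 mm. Shut, the lip is 2 mm above the channel floor and blocks the 10 mm thick cassette; it is 12 mm above the floor at 0.5 rad and 14 mm at 0.6, where the nose's highest part is 23 mm above the floor
- cassette: the leaf cassette: a flat black plastic frame with a clear window, 48 mm long (stage x), 74 mm wide (y), 10 mm thick, 40 to 85 g, lying in the channel short of the clip. Origin: centre of its underside; axes as those of the stage
- spare: a second leaf cassette of the same size (48 x 74 x 10 mm) lying on the table beside the stage; not for this job. Origin: centre of its underside
- tape: a roll of paper label tape lying flat, 54 mm across, 19 mm high; origin: centre of its underside
- marker: a white marker pen with a black cap lying on the table, 138 mm long, 13 mm thick; origin: under its middle
- tweezers: steel tweezers lying flat, 120 mm long, 10 mm wide, 6 mm high; origin: under their middle
- dish: a covered clear Petri dish with kernels, 90 mm across, 15 mm high; origin: centre of its underside
- pot1: a square green plastic pot, 80 x 80 mm, 73 mm high, with a maize seedling about 160 mm tall in all; origin: centre of its underside
- pot2: another such pot with seedling
- pot3: another such pot with seedling, on the stage's other side
There are look-alikes about, which are no part of the job. Leave any blue or red look-alike of the stage alone.

How it is judged:
By the outcome, as a careful person would: the job done as asked, in the order asked, and still so for the second after the job is handed in, with the robot touching nothing.
It also fails if it takes over 40 s, if anything falls off the work surface, if the arm or the gripper's body presses on something with over 40 N, if the wrist force passes 120 N, or if a joint passes its speed limit or range.

## Working session

There is one attempt and no reset: what is moved stays moved. The work goes in short steps, Python scripts to look and compute and a tool call to move; the robot and the scene stay as the last step left them, time stands still between calls to the robot, and variables do not carry over. Pictures are saved under pics/ and viewed, at most 10 in all, crops included, and the job is handed in when it is done.

Besides the shell and the picture viewer there is one more tool, called after "Request:" as name(argument=value, ...) on one line, values as JSON. carry_out: Moves the arm, as the interface text tells. Its arguments: {"type":"object","properties":{"translation":{"type":"array","items":{"type":"array","items":{"type":"number"}}},"delta_rot":{"type":"array","items":{"type":"array","items":{"type":"number"}}},"gripper":{"type":"array","items":{"type":"number"}}},"required":["translation","delta_rot","gripper"]}

```bash
mkdir -p pics; ls; python3 - <<'E'
from cell import get_obs,camera
import cv2,numpy as np,pickle
o=get_obs();print({k:np.round(v,3) for k,v in o.items()})
for n in ["top","side"]:
    c=camera(n);pickle.dump(c,open(n+".pkl","wb"));cv2.imwrite(f"pics/{n}0.png",c["pixels"][:,:,::-1])
    print(n,c["fx"],c["cx"],c["cy"],np.round(c["R"],3).tolist(),np.round(c["t"],3))
E
```

```text
pics
{'time_s': np.float64(0.0), 'q': array([ 1.171,  0.3  ,  1.522, -0.   ,  1.321, -0.067]), 'dq': array([ 0.001,  0.001, -0.001,  0.   ,  0.   ,  0.002]), 'effort': array([ 3.0000e-03, -5.3181e+01, -3.5273e+01,  7.1000e-02,  2.5000e-02,
       -0.0000e+00]), 'eef_pos': array([0.18 , 0.52 , 0.205]), 'tool_rot': array([-0.   ,  0.166,  0.986, -0.001]), 'force': array([-0.707, -0.887, -0.492]), 'moment': array([ 0.038, -0.025,  0.059]), 'gripper_force': np.float64(0.0), 'width': np.float64(1.003)}
top 421.81460597662675 278.02544034957003 214.08943446568563 [[-0.006, -1.0, 0.02], [-0.999, 0.005, -0.048], [0.048, -0.02, -0.999]] [0.031 0.537 1.093]
side 405.6899479884408 288.304099328062 210.0479120444686 [[0.745, -0.667, -0.014], [-0.521, -0.569, -0.636], [0.416, 0.481, -0.771]] [-0.352  0.329  0.717]
```

View pics/top0.png

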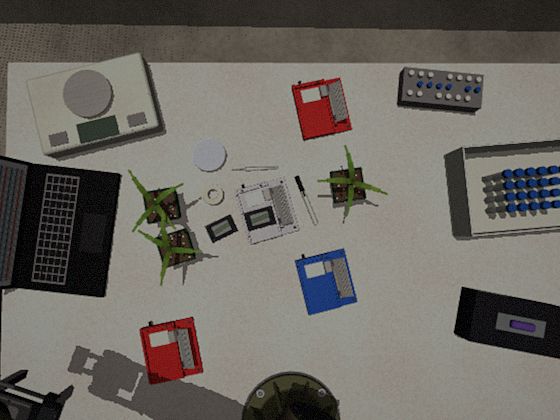

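View pics/side0.png

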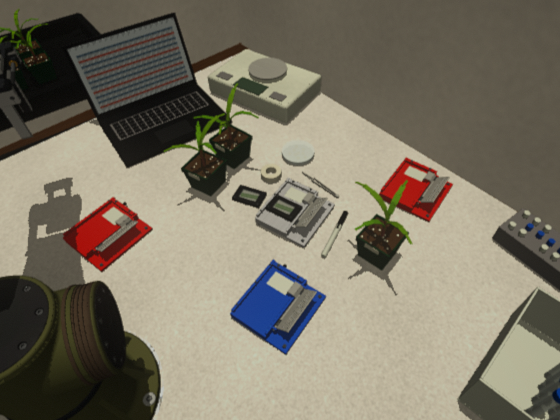

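The top view shows the aluminium stage at about (267,211), with a cassette in its channel at (260,217). The spare is at (221,228) on the table. The red stages at (322,107) and (172,350) and the blue one at (327,281) are look-alikes. The grey stage fits because it is uncoloured and has a black cassette in its channel. I'll confirm that in an enlarged crop.

```bash
cat > h.py <<'E'
import numpy as np,pickle,cv2
from scipy.spatial.transform import Rotation as Ro
def pt(c,u,v,z):
    d=c["R"].T@np.array([(u-c["cx"])/c["fx"],(v-c["cy"])/c["fy"],1]);o=-c["R"].T@c["t"]
    return o+d*(z-o[2])/d[2]
def pr(c,X):
    x=c["R"]@np.array(X)+c["t"];return np.array([c["cx"]+c["fx"]*x[0]/x[2],c["cy"]+c["fy"]*x[1]/x[2]])
def tool(o): w,x,y,z=o["tool_rot"];return Ro.from_quat([x,y,z,w]).as_matrix()
E
python3 - <<'E'
from h import *
c=pickle.load(open("top.pkl","rb"));s=pickle.load(open("side.pkl","rb"))
a=cv2.resize(c["pixels"][165:260,200:330],None,fx=5,fy=5,interpolation=cv2.INTER_CUBIC)
cv2.imwrite("pics/crop.png",a[:,:,::-1])
for u,v in [(267,211),(260,217),(221,228)]:
    print(pt(c,u,v,0.024))
E
```

```text
[0.54489837 0.05720225 0.024     ]
[0.52941862 0.07539355 0.024     ]
[0.50148144 0.17611992 0.024     ]
```

View pics/crop.png

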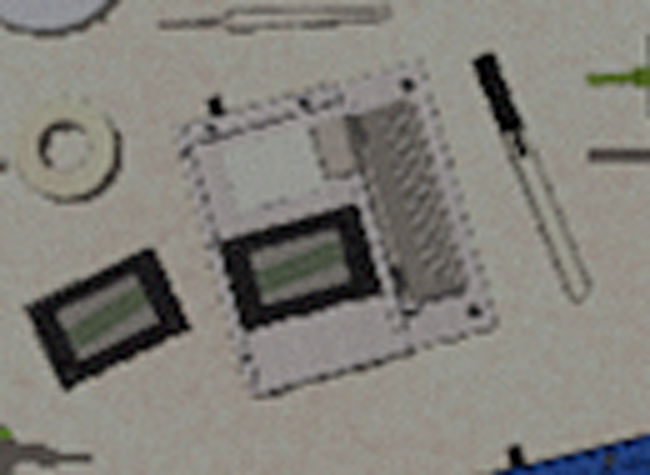

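The crop confirms it: the grey stage has its thumb bar on the right, the nose at (335,148) and the cassette at (300,265). The stage yaw is about +0.27 rad. I'll move above it for a close look.

Request:
carry_out(translation=[[-32, -22, -4], [-32, -22, -4], [-32, -22, -4], [-32, -22, -4], [-32, -22, -4]], delta_rot=[[0, 0, 0], [0, 0, 0], [0, 0, 0], [0, 0, 0], [0, 0, 0]], gripper=[-1, -1, -1, -1, -1])

```text
time_s: 0.52
eef_pos: [0.2955, 0.3619, 0.2254]
tool_rot: [-0.0, 0.165, 0.986, -0.0]
force: [1.3, 0.4, 0.8]
width: 0.997
gripper_force: 0.0
```

Request:
carry_out(translation=[[-32, -22, -4], [-32, -22, -4], [-32, -22, -4], [-32, -22, -4], [-32, -22, -4]], delta_rot=[[0, 0, 0], [0, 0, 0], [0, 0, 0], [0, 0, 0], [0, 0, 0]], gripper=[-1, -1, -1, -1, -1])

```text
time_s: 0.93
eef_pos: [0.4109, 0.2055, 0.2456]
tool_rot: [-0.0, 0.166, 0.986, -0.0]
force: [0.2, 0.9, 0.3]
width: 1.0
gripper_force: 0.0
```

Request:
carry_out(translation=[[-32, -22, -4], [-32, -22, -4], [-32, -22, -4], [-32, -22, -4], [-32, -22, -4]], delta_rot=[[0, 0, 0], [0, 0, 0], [0, 0, 0], [0, 0, 0], [0, 0, 0]], gripper=[-1, -1, -1, -1, -1])

```text
time_s: 1.35
eef_pos: [0.5262, 0.0492, 0.2654]
tool_rot: [-0.0, 0.166, 0.986, -0.0]
force: [1.0, 0.6, -0.2]
width: 1.0
gripper_force: 0.0
```

Request:
carry_out(translation=[[0, 0, 0], [0, 0, 0], [0, 0, 0], [0, 0, 0], [0, 0, 0]], delta_rot=[[0, 0, -0.12], [0, 0, -0.12], [0, 0, -0.12], [0, 0, -0.12], [0, 0, -0.12]], gripper=[-0.5, -0.5, -0.5, -0.5, -0.5])

```text
time_s: 1.77
eef_pos: [0.5254, 0.051, 0.2651]
tool_rot: [-0.0, -0.136, 0.991, 0.0]
force: [0.3, -0.9, -0.4]
width: 0.751
gripper_force: 0.0
```

```bash
python3 - <<'E'
from cell import get_obs,camera
from h import *
o=get_obs();print(o["eef_pos"],o["width"],o["q"],o["time_s"]);print(tool(o).round(3))
c=camera("wrist");pickle.dump(c,open("wrist.pkl","wb"));cv2.imwrite("pics/w0.png",cv2.resize(c["pixels"],(800,600))[:,:,::-1])
print(c["fx"],-c["R"].T@c["t"],c["R"].round(3).tolist())
E
```

```text
[0.52543184 0.05098248 0.26508475] 0.7509801788065522 [ 2.73294594e-02  2.10896180e-01  1.49381471e+00  2.03420703e-05
  1.43763698e+00 -1.81636629e+00] 1.7667
[[-0.963 -0.27  -0.001]
 [-0.27   0.963 -0.   ]
 [ 0.001  0.    -1.   ]]
314.8898050223568 [0.4614758  0.03265498 0.44367027] [[-0.269, 0.963, -0.001], [0.938, 0.262, 0.227], [0.218, 0.06, -0.974]]
```

View pics/w0.png

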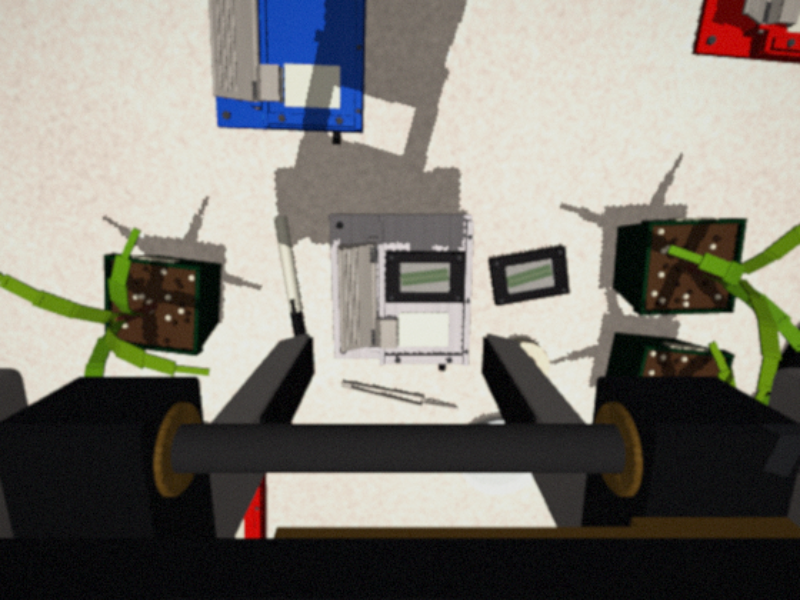

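The wrist view shows the stage at (330–470, 213–365), almost square to the image, with the cassette at (425,277). The bar is at (358,295), the nose at (388,332) and the end stop at about row 350. Next I'll measure from depth and a dark mask.

```bash
cat >> h.py <<'E'
def cloud(c):
    v,u=np.mgrid[:420,:560];z=c["range_z"]
    P=np.stack([(u-c["cx"])/c["fx"]*z,(v-c["cy"])/c["fy"]*z,z],-1)-c["t"]
    return P@c["R"]
def rect(xy):
    return cv2.minAreaRect((xy*1000).astype(np.float32))
E
python3 - <<'E'
from h import *
c=pickle.load(open("wrist.pkl","rb"));P=cloud(c)
near=np.zeros((420,560),bool);near[140:262,222:338]=1
m=((P[...,2]>.007)&(P[...,2]<.07)&near&(c["range_z"]>0)).astype(np.uint8)
n,l,s,_=cv2.connectedComponentsWithStats(m);k=1+s[1:,4].argmax();print(s[k])
q=P[l==k];r=rect(q[:,:2]);print("stage",r,cv2.boxPoints(r))
g=c["pixels"].max(-1)
d=((g<60)&near).astype(np.uint8);d[:,:265]=0;d[:165]=0;d[215:]=0
cn,_=cv2.findContours(d,0,1);C=max(cn,key=cv2.contourArea)
pts=np.array([pt(c,u,v,.034)[:2] for [[u,v]] in C]);print("cass",rect(pts),s)
psi=0.27
S=np.array([[np.cos(psi),np.sin(psi)],[-np.sin(psi),np.cos(psi)]])
for v in range(145,265,5):print(v,(P[v,228:334:5,2]*1000).round().astype(int))
E
```

```text
[  231   149   101   110 10125]
stage ((551.87158203125, 59.93250274658203), (155.87545776367188, 134.2143096923828), 15.67617416381836) [[458.70044  103.48477 ]
 [494.9652   -25.737333]
 [645.0427    16.380234]
 [608.77795  145.60234 ]]
cass ((524.8529052734375, 76.17758178710938), (45.495361328125, 72.11518096923828), 15.613146781921387) [[     0      0    560    420 225075]
 [   231    149    101    110  10125]]
145 [-3 -2 -1 -1 -1  0  0 -1 -3 -1 -2 -2 -1 -1 -1  0 -2 -1  0 -2  1 -1]
150 [ -2  11  11  11  11  10  10  12  22  24  23  24  22  24  23  23  21 444
  22  22  22  -1]
155 [ 2 12 14 11 12 12 12 12 29 23 22 24 22 22 23 23 22 24 24 23 30 -1]
160 [-1 12 12 12 12 11  9 11 28 22 24 23 23 23 23 23 23 23 22 23 31 -1]
165 [-1 11 12 12 12 12 18 20 28 24 24 23 24 24 22 23 24 23 23 22 33 -1]
170 [-1 11 11 40 37 33 29 26 29 23 22 25 22 23 22 23 23 22 24 22 31 -2]
175 [-1 11 43 42 38 34 30 26 28 25 27 25 26 25 25 24 25 25 23 23 30 -1]
180 [ 0 11 47 42 37 34 29 27 30 33 35 34 33 35 34 34 33 33 32 33 30 -3]
185 [-1 12 45 42 37 33 29 27 28 32 34 32 32 30 30 31 33 33 32 32 32 -1]
190 [-1 11
[... 392 characters left out ...]
3 22 24 23 24 23 22 23 31 -1]
220 [ 0 11 46 43 38 34 31 28 29 23 23 23 23 23 24 24 24 24 22 23 32 -1]
225 [-1  9 45 44 37 34 29 30 35 36 29 23 24 23 25 24 24 23 24 24 30  1]
230 [-1 -1 44 43 38 35 29 31 34 35 28 24 23 22 23 24 23 23 24 25 32 -1]
235 [-2  0 11 44 37 34 29 31 35 34 28 23 23 24 25 23 24 23 23 23 30  0]
240 [-1 -1 12 44 39 34 31 29 35 35 29 23 25 23 24 24 23 23 24 22 30  0]
245 [  0  -1  15  42  11   9  12  12  30  24  24  23  23  24  23  23  24 444
  23  24  30  -1]
250 [-1  0 12  9 13 12  9 12 27 31 33 31 32 30 30 31 31 33 31 31 31  0]
255 [-1 -1 -1  1 -2 -2  0 -2 -1 -1 -1 -2 -2 -2  0  0 14 -2  0 -1 -1 -1]
260 [-1 -1 -2  0  0  0 -1 -1 -2 -1 -2 -2 -1  0 -1 -1 -1 -1 -2  0  0 -1]
```

```bash
python3 - <<'E'
from h import *
c=pickle.load(open("wrist.pkl","rb"));P=cloud(c);Z=P[...,2]
a=np.deg2rad(15.65);ex=np.array([np.cos(a),np.sin(a)]);ey=np.array([-ex[1],ex[0]])
q=P[150:256,225:336].reshape(-1,3);X=q[:,:2]@ex*1000;Y=q[:,:2]@ey*1000;z=q[:,2]*1000
f=(z>7)&(z<60)
p=lambda v:np.percentile(v,[0.5,2,98,99.5]).round(1)
print("stage X,Y",p(X[f]),p(Y[f]))
C=np.array([524.85,76.18]);print("cass",C@ex,C@ey)
# bar
b=(z>34.5)&(z<55)&(Y<(C@ey)-50);print("bar X,Y",p(X[b]),p(Y[b]),z[b].max())
# nose
n=(z>33)&(X>C@ex+30)&(Y>C@ey-45)&(Y<C@ey-20);print("nose X,Y",p(X[n]),p(Y[n]))
# stop
s=(z>28)&(X>C@ex+50)&(abs(Y-C@ey)<30)&(z<40);print("stop",p(X[s]))
r=(z>28)&(z<34)&(Y>C@ey+30)&(X<C@ex-28);print("+rail Y",p(Y[r]))
# tall things around
o=np.array([.54,.03]);top=pickle.load(open("top.pkl","rb"));T=cloud(top);t=T[(T[...,2]>.1)&(T[...,2]<.25)&(np.linalg.norm(T[...,:2]-o,axis=-1)<.25)]
print("tall dist",np.sort(np.linalg.norm(t[:,:2]-o,axis=1))[:3], "stageframe nearest y",((t[:,:2]-o)@ey*1000).round()[np.argsort(np.linalg.norm(t[:,:2]-o,axis=1))[:3]])
w=cloud(c);w=w[(w[...,2]>.08)&(w[...,2]<.19)&(np.linalg.norm(w[...,:2]-o,axis=-1)<.3)]
w=w[(w[:,1]<-.06)|(w[:,1]>.2)]
d=np.argsort(np.linalg.norm(w[:,:2]-o,axis=1))[:4];print(w[d])
E
```

```text
stage X,Y [470.4 472.9 610.6 612.7] [-157.3 -155.2  -27.   -25. ]
cass 525.9428453664782 -68.22784114870421
bar X,Y [495.  496.4 592.5 594.1] [-146.6 -146.2 -127.6 -126.6] 47.813779241000454
nose X,Y [566.5 566.8 594.9 608.3] [-111.4 -111.4  -95.   -91.4]
stop [576.5 578.9 612.6 612.8]
+rail Y [-30.2 -30.  -24.4 -24.2]
tall dist [0.11029566 0.11084196 0.11210779] stageframe nearest y [-104. -104. -105.]
[[ 0.60263546 -0.06001741  0.16348264]
 [ 0.60295765 -0.06014285  0.16531235]
 [ 0.60252123 -0.06068517  0.1642142 ]
 [ 0.60242415 -0.06136049  0.16490921]]
```

Request:
carry_out(translation=[[0, 0, 0], [0, 0, 0], [24.3, -0.9, 20], [0, 0, 30], [0, 0, 30]], delta_rot=[[0, 0, -0.1], [0, 0, -0.1], [0, 0, 0], [0, 0, 0], [0, 0, 0]], gripper=[-0.5, -0.5, -0.5, -0.5, -0.5])

```text
time_s: 2.23
eef_pos: [0.5039, 0.0391, 0.1851]
tool_rot: [0.001, -0.23, 0.973, -0.0]
force: [1.0, 0.5, -1.0]
width: 0.748
gripper_force: 0.0
```

Request:
carry_out(translation=[[0, 0, 30], [0, 0, 30], [0, 0, 30], [0, 0, 30], [0, 0, 0]], delta_rot=[[0, 0, 0], [0, 0, 0], [0, 0, 0], [0, 0, 0], [0, 0, 0]], gripper=[-0.5, -0.5, -0.5, -0.5, -0.5])

```text
time_s: 2.65
eef_pos: [0.5013, 0.0393, 0.0605]
tool_rot: [-0.004, -0.23, 0.973, 0.001]
force: [-1.0, 0.4, -1.4]
width: 0.748
gripper_force: 0.0
```

```bash
python3 - <<'E'
from cell import get_obs,camera
from h import *
o=get_obs();print(o["eef_pos"],o["width"],o["time_s"],o["force"]);print(tool(o).round(3))
c=camera("wrist");s=camera("side")
O=np.array([.5668,.0881]);a=.2731;ex=np.array([np.cos(a),np.sin(a)]);ey=np.array([-ex[1],ex[0]])
d=o["eef_pos"][:2]-O;print("tcp stage",d@ex,d@ey)
A=c["pixels"][80:420].copy();B=cv2.resize(s["pixels"][140:270,220:380],None,fx=2.5,fy=2.5,interpolation=cv2.INTER_CUBIC)
A=cv2.resize(A,(400,243));
im=np.zeros((600,400,3),np.uint8);im[:243]=A;im[250:250+B.shape[0]]=B[:350]
cv2.imwrite("pics/w1.png",cv2.resize(im,(400,600))[:,:,::-1])
P=cloud(s);q=P.reshape(-1,3);r=(q[:,:2]-O);X=r@ex*1000;Y=r@ey*1000;z=q[:,2]*1000
f=(z>60)&(z<100)&(X>-110)&(X<-20)&(Y>-100)&(Y<50)
for lo,hi in [(-100,-45),(-20,50)]:
    g=f&(Y>lo)&(Y<hi);print(np.percentile(X[g],[1,50,99]).round(1),np.percentile(Y[g],[1,50,99]).round(1),z[g].min(),g.sum())
E
```

```text
[0.50128422 0.03930743 0.06049268] 0.7482248776092749 2.65 [-0.95694859  0.42219503 -1.4384201 ]
[[-0.894 -0.448 -0.008]
 [-0.448  0.894 -0.   ]
 [ 0.008  0.004 -1.   ]]
tcp stage -0.0762479552016931 -0.02931351156600836
[-79.9 -77.1 -58.4] [-78.5 -75.3 -68.4] 62.489007768790486 74
[-95.9 -91.9 -76. ] [ 2.2  5.  13.9] 61.004494795144744 91
```

View pics/w1.png

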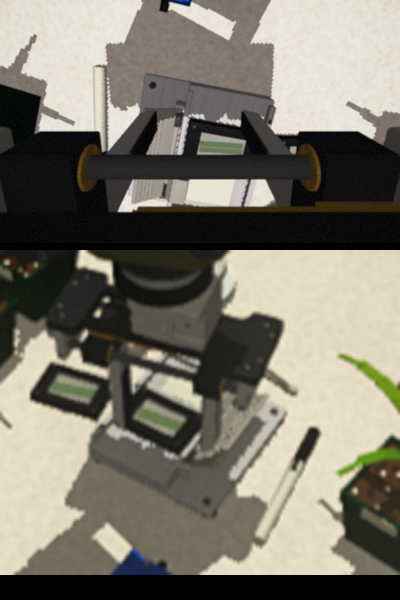

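The picture shows the pressing finger over the near end of the bar (lower panel, about (212,440)). The other finger is behind the cassette, at about (120,410). The cloud agrees: the pressing finger is at y -68 to -78 mm, and the pushing finger's front is at x ≈ -76 mm against a rear face at -67.5 mm. I'll press down now.

Request:
carry_out(translation=[[-2, -0.4, 6], [0, 0, 7], [0, 0, 7], [0, 0, 6], [0, 0, 4]], delta_rot=[[0, 0, 0], [0, 0, 0], [0, 0, 0], [0, 0, 0], [0, 0, 0]], gripper=[-0.5, -0.5, -0.5, -0.5, -0.5])

```text
time_s: 3.17
eef_pos: [0.5064, 0.0398, 0.0352]
tool_rot: [0.0, -0.231, 0.973, -0.0]
force: [-1.1, -1.1, 5.8]
width: 0.749
gripper_force: 2.5
```

Request:
carry_out(translation=[[0, 0, 2], [0, 0, 0]], delta_rot=[[0, 0, 0], [0, 0, 0]], gripper=[-0.5, -0.5])

```text
time_s: 3.33
eef_pos: [0.5065, 0.0397, 0.0334]
tool_rot: [0.0, -0.231, 0.973, -0.0]
force: [-0.9, -1.3, 6.2]
width: 0.749
gripper_force: 2.5
```

```bash
cat > m.py <<'E'
from cell import get_obs,camera
from h import *
O=np.array([.5668,.0881]);a=.2731;ex=np.array([np.cos(a),np.sin(a)]);ey=np.array([-ex[1],ex[0]])
o=get_obs();print(o["eef_pos"],o["width"],o["time_s"],o["force"].round(1))
d=(o["eef_pos"][:2]-O)*1000;print("tcp stage",d@ex,d@ey)
for n in ["top","side","wrist"]:
    c=camera(n);P=cloud(c).reshape(-1,3);r=(P[:,:2]-O)*1000;X=r@ex;Y=r@ey;z=P[:,2]*1000
    f=lambda x0,x1,y0,y1:(X>x0)&(X<x1)&(Y>y0)&(Y<y1)&(z>5)&(z<70)
    b=f(-5,20,-75,-60);nn=f(2,20,-40,-26)
    print(n,"bar z",np.median(z[b]),b.sum(),"nose z",np.median(z[nn]),nn.sum())
    k=f(-95,34,12,34)&(z>30);k&=(z<38)
    if k.sum(): print("   cassette X range",np.percentile(X[k],[1,2,98,99]).round(1),k.sum())
E
python3 m.py
```

```text
[0.5064824  0.03974642 0.03343158] 0.7485427298311318 3.3333 [-0.9 -1.3  6.2]
tcp stage -71.12401380509229 -30.292830571926377
top bar z 32.08341913225915 56 nose z 38.1598960349337 39
side bar z 7.629925235611696 3 nose z nan 0
   cassette X range [-56.  -53.1 -22.5 -22. ] 57
wrist bar z 33.04838847206592 796 nose z 37.33674687808313 336
   cassette X range [-60.4 -59.3 -18.8 -18.5] 485
  return _methods._mean(a, axis=axis, dtype=dtype,
  ret = ret.dtype.type(ret / rcount)
```

Request:
carry_out(translation=[[0, 0, 3], [0, 0, 2.6], [0, 0, 0]], delta_rot=[[0, 0, 0], [0, 0, 0], [0, 0, 0]], gripper=[-0.5, -0.5, -0.5])

```text
time_s: 3.73
eef_pos: [0.5069, 0.0395, 0.0282]
tool_rot: [0.001, -0.231, 0.973, -0.001]
force: [-0.0, -3.4, 7.1]
width: 0.749
gripper_force: 3.7
```

```bash
python3 m.py 2>/dev/null
```

```text
[0.5068825  0.03951008 0.02820023] 0.7494022677780172 3.7333 [-0.  -3.4  7.1]
tcp stage -70.80248803818074 -30.62833143933091
top bar z 28.01773663028192 55 nose z 41.26197219000496 38
   cassette X range [34. 34. 34. 34.] 1
side bar z nan 0 nose z nan 0
   cassette X range [-67.4 -66.9 -27.9 -27.4] 46
wrist bar z 27.914545819373128 772 nose z 23.375098774146377 243
   cassette X range [-59.8 -58.5 -18.7 -18.3] 625
```

The clip is open at about 0.56 rad: the bar is 4 mm above the floor and the force is 7 N. Now I'll push, keeping the bar pressed.

Request:
carry_out(translation=[[-4.9, -1, 0], [-4.9, -1, 0], [-5.9, -1.2, 0], [-5.9, -1.2, 0], [0, 0, 0]], delta_rot=[[0, 0, 0], [0, 0, 0], [0, 0, 0], [0, 0, 0], [0, 0, 0]], gripper=[-0.5, -0.5, -0.5, -0.5, -0.5])

```text
time_s: 4.3
eef_pos: [0.5279, 0.0458, 0.0282]
tool_rot: [-0.0, -0.231, 0.973, -0.0]
force: [-0.8, 1.4, 7.8]
width: 0.751
gripper_force: 3.9
```

```bash
python3 m.py 2>/dev/null
```

```text
[0.52794267 0.04578833 0.02816119] 0.7506663443732978 4.3 [-0.8  1.4  7.8]
tcp stage -48.82947108760253 -30.26305981899475
top bar z 27.914599766974362 30 nose z 43.37423498518534 12
side bar z 25.676423709727935 37 nose z nan 0
   cassette X range [-59.7 -50.8  -1.5  -1.4] 47
wrist bar z 27.556292813199434 187 nose z 42.32868531833404 506
   cassette X range [-38.9 -37.5   0.    0.3] 484
```

Request:
carry_out(translation=[[-4.9, -1, 0], [-5.9, -1.2, 0], [-5.9, -1.2, 0], [-5.9, -1.2, 0], [0, 0, 0]], delta_rot=[[0, 0, 0], [0, 0, 0], [0, 0, 0], [0, 0, 0], [0, 0, 0]], gripper=[-0.5, -0.5, -0.5, -0.5, -0.5])

```text
time_s: 4.87
eef_pos: [0.5502, 0.0519, 0.0282]
tool_rot: [-0.0, -0.231, 0.973, -0.0]
force: [-1.7, 0.3, 8.0]
width: 0.748
gripper_force: 3.8
```

Request:
carry_out(translation=[[-3, -0.6, 0], [-3, -0.6, 0], [0, 0, 0]], delta_rot=[[0, 0, 0], [0, 0, 0], [0, 0, 0]], gripper=[-0.5, -0.5, -0.5])

```text
time_s: 5.12
eef_pos: [0.5556, 0.0534, 0.0281]
tool_rot: [-0.0, -0.231, 0.973, -0.0]
force: [-4.3, -0.4, 7.2]
width: 0.747
gripper_force: 3.9
```

```bash
python3 m.py 2>/dev/null
```

```text
[0.55559908 0.05340565 0.0280954 ] 0.7470196534855996 5.1167 [-4.3 -0.4  7.2]
tcp stage -20.143491423379672 -30.38746397974127
top bar z nan 0 nose z nan 0
side bar z 25.517789410451922 21 nose z 40.1667406829817 26
   cassette X range [-19.3 -19.2  28.4  30.6] 45
wrist bar z 27.011227876722582 393 nose z 33.72298185591053 75
   cassette X range [-8.7 -7.9 29.  30.4] 480
```

Travel is tracking well, with about 5 mm to go. I'll push slowly until contact with the stop shows in the force.

Request:
carry_out(translation=[[-2, -0.4, 0], [-1.5, -0.3, 0], [0, 0, 0]], delta_rot=[[0, 0, 0], [0, 0, 0], [0, 0, 0]], gripper=[-0.5, -0.5, -0.5])

```text
time_s: 5.52
eef_pos: [0.5588, 0.0543, 0.0281]
tool_rot: [-0.001, -0.231, 0.973, 0.0]
force: [-5.0, -1.3, 7.0]
width: 0.747
gripper_force: 4.1
```

Request:
carry_out(translation=[[-1, -0.2, 0], [0, 0, 0]], delta_rot=[[0, 0, 0], [0, 0, 0]], gripper=[-0.5, -0.5])

```text
time_s: 5.68
eef_pos: [0.5597, 0.0545, 0.0281]
tool_rot: [-0.001, -0.231, 0.973, 0.0]
force: [-6.0, -0.6, 7.3]
width: 0.749
gripper_force: 4.2
```

Request:
carry_out(translation=[[-1, -0.2, 0], [0, 0, 0]], delta_rot=[[0, 0, 0], [0, 0, 0]], gripper=[-0.5, -0.5])

```text
time_s: 5.85
eef_pos: [0.5606, 0.0548, 0.028]
tool_rot: [-0.001, -0.231, 0.973, 0.0]
force: [-6.7, -1.7, 9.5]
width: 0.749
gripper_force: 4.5
```

Request:
carry_out(translation=[[-1, -0.2, 0], [0, 0, 0]], delta_rot=[[0, 0, 0], [0, 0, 0]], gripper=[-0.5, -0.5])

```text
time_s: 6.02
eef_pos: [0.5611, 0.0549, 0.028]
tool_rot: [-0.001, -0.232, 0.973, -0.0]
force: [-9.6, -3.2, 10.6]
width: 0.75
gripper_force: 6.7
```

Request:
carry_out(translation=[[-1, -0.2, 0], [0, 0, 0]], delta_rot=[[0, 0, 0], [0, 0, 0]], gripper=[-0.5, -0.5])

```text
time_s: 6.18
eef_pos: [0.5614, 0.0549, 0.0279]
tool_rot: [-0.002, -0.232, 0.973, -0.0]
force: [-13.5, -4.8, 13.2]
width: 0.752
gripper_force: 9.2
```

```bash
python3 m.py 2>/dev/null
```

```text
[0.56142712 0.05488164 0.02786912] 0.7519534254944005 6.1833 [-13.5  -4.8  13.2]
tcp stage -14.133342610951834 -30.538103094296694
top bar z nan 0 nose z nan 0
side bar z 25.137366039728008 10 nose z 40.34630070499627 26
   cassette X range [-25.3 -15.9  33.1  33.5] 48
wrist bar z 27.100189396778198 525 nose z 41.56567468168965 287
   cassette X range [-3.6 -2.6 33.7 33.8] 444
```

The force went up to 14 N with hardly any motion, and the cassette front is at x ≈ 33.7 mm, so it's home. I'll back off slightly to unload the face, then lift straight up and away.

Request:
carry_out(translation=[[2, 0.4, 0], [1.5, 0.3, 0], [0, 0, -4], [0, 0, -4], [0, 0, -4]], delta_rot=[[0, 0, 0], [0, 0, 0], [0, 0, 0], [0, 0, 0], [0, 0, 0]], gripper=[-0.5, -0.5, -0.5, -0.5, -0.5])

```text
time_s: 6.75
eef_pos: [0.5594, 0.0545, 0.0399]
tool_rot: [-0.0, -0.231, 0.973, 0.0]
force: [-0.7, -0.4, -0.3]
width: 0.748
gripper_force: 0.0
```

Request:
carry_out(translation=[[0, 0, -10], [0, 0, -20], [0, 0, -30], [0, 0, -40], [0, 0, -40]], delta_rot=[[0, 0, 0], [0, 0, 0], [0, 0, 0], [0, 0, 0], [0, 0, 0]], gripper=[-0.5, -0.5, -0.5, -0.5, -0.5])

```text
time_s: 7.17
eef_pos: [0.5588, 0.0544, 0.1816]
tool_rot: [-0.001, -0.231, 0.973, 0.0]
force: [0.8, 0.9, 1.0]
width: 0.748
gripper_force: 0.0
```

Request:
carry_out(translation=[[20, 0, -40], [30, 0, -25], [0, 0, 0]], delta_rot=[[0, 0, 0], [0, 0, 0], [0, 0, 0]], gripper=[-0.5, -0.5, -0.5])

```text
time_s: 7.42
eef_pos: [0.5151, 0.0314, 0.2486]
tool_rot: [0.004, -0.231, 0.973, -0.001]
force: [0.3, -0.7, 1.1]
width: 0.749
gripper_force: 0.0
```

```bash
python3 m.py 2>/dev/null; python3 - <<'E'
from cell import camera
from h import *
c=camera("wrist");s=camera("side")
A=cv2.resize(c["pixels"][100:400,150:450],(600,600),interpolation=cv2.INTER_CUBIC);cv2.imwrite("pics/w2.png",A[:,:,::-1])
E
```

```text
[0.51512213 0.03139182 0.24859992] 0.7488130782722336 7.4167 [ 0.3 -0.7  1.1]
tcp stage -65.05786478033173 -40.668096330266174
top bar z 30.651615711862235 10 nose z nan 0
   cassette X range [13.5 13.8 33.2 33.3] 18
side bar z 28.231090533662613 44 nose z 38.020705754595056 31
   cassette X range [-15.5 -15.5  32.6  32.8] 112
wrist bar z 30.37911504106401 212 nose z 40.22511927823724 141
   cassette X range [-14.3 -14.   32.4  33. ] 583
```

View pics/w2.png

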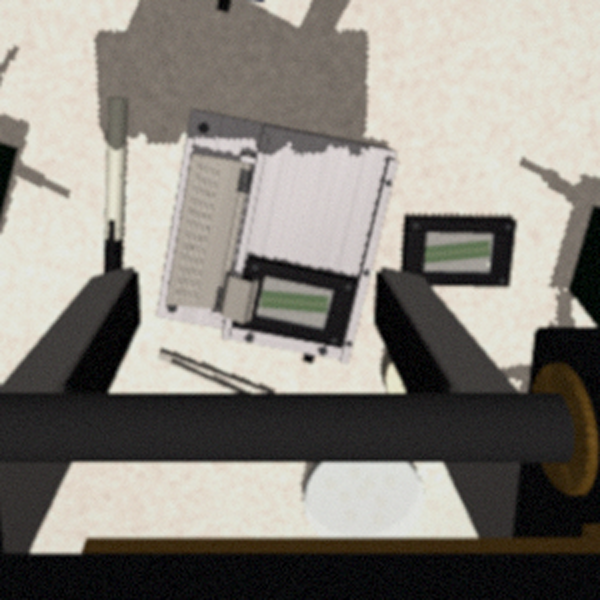

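The wrist view shows the cassette at (305,300) against the end stop, with the clip's nose at (238,298) resting on its edge. Measured x is -14.3 to about 33 mm, against a nominal -14 to 34. The bar is 30 mm above the table, which fits the clip holding the cassette. The spare, marker, tweezers and dish look unmoved, and the robot is clear of everything.

```bash
python3 -c "
from cell import job_done
print(job_done())"
```

```text
the job is handed in; nothing more can be done
None
```

The cassette is pushed home against the end stop with the clip down on it; the job is handed in at about 7.5 s, with the robot clear, but the hand-in gave no verdict.

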